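Load a sedimentation pipette and hold its stand at the set slant

ROBOT

A 7-joint arm with a two-finger parallel gripper is mounted at the origin on a cart in front of the work surface, level with it; the furniture and walls round the work are solid. World frame = base frame: x ahead of the robot, y to its left, z up, the work surface at z = 0. Lengths are in m, angles in rad, forces in N, time in s.
With the tool pointing down it reaches from about 0.35 to 0.9 m from the base axis. Payload 7.2 kg.
Tool frame: the origin (TCP) lies at the very end of the fingers, on their centre line; the grasp point (between the pads) lies 19 mm behind it; y points along the fingers, x is the direction in which the jaws open and shut, and the axes are right-handed (so a half turn about y gives the same grasp; the last joint's range is limited). The gripper opens to 85 mm and grips with 20 to 120 N. Pads are 22 mm wide; open, the fingers measure 114 mm over their backs; the gripper's body (76 mm by 85 mm) begins 54 mm behind the grasp point. The pads swing forward as they close: fully open they stand 13 mm farther back than shut.
Start: joints at [1.246, 0.411, -0.013, 1.596, 0.006, 1.134, -0.082], TCP at [0.159, -0.605, 0.211] pointing down, gripper open.
Joint ranges: [-2.95, 2.95], [-0.29, 1.99], [-1.47, 1.44], [0.14, 2.54], [-1.03, 4.17], [0.13, 1.85], [-2.86, 2.86]. Speed limits (rad/s): [2.39, 2.39, 3.01, 3.01, 3.14, 3.14, 3.14].

INTERFACE

Orientations are given as a rotation vector (axis times angle).
In Python, from station import move_ptp, move_linear, goto_joints, gripper_open, close, sleep, ik, observe, get_image, IKError, close_job, search_frame, spot_point gives the robot as it stands. Calls block until the motion is done:
- move_ptp(position, orientation): joint-space move of the TCP to a pose.
- move_linear(position, max_speed=0.15, orientation=None): straight line of the TCP; orientation=None keeps the orientation; max_speed is the mean speed in m/s.
- goto_joints(angles): joint-space move.
- gripper_open() and close(): open the fingers fully, or close them until they stop; the grip force is fixed at half the most.
- sleep(seconds).
- ik(position, orientation): joint angles nearest the present ones, or None.
- observe(): the state.
- get_image(name): name is "side" or "top" or "wrist"; returns a dict with "frame" (384x512x3 uint8, red, green, blue), "intrinsics" (3x3 intrinsics, pixels), "camera_from_world" (4x4, takes a point from world to camera coordinates); the wrist camera has in their place "mount" (4x4, takes a point from camera to tool coordinates, whose origin is the TCP and whose axes are the tool frame's). Camera axes: x right, y up, looking along -z (the intrinsics and any distortion apply to the point x, -y, -z); pixel columns grow to the right and rows downward; lengths in m; the calibration is good to about 2 mm. A picture is of the moment at which its call begins: read the wrist's pose just before it. There is no depth.
A pose or a line that the arm cannot do raises IKError and nothing moves.
- close_job(): hands the job in, once; it reports no verdict.
Trained networks look in the newest picture that a camera, given by its name, has taken for a name from the list of things; names that differ only in an ending like _2 or _b are one class to them, and where a whole thing is asked for, a point or a joint stands for the part that bears it (a point fixed in the world has none). Each returns a list of dicts, best first, with "score" (0 to 1); they miss things now and then, are a little off and sometimes report something else, mostly with a low value. They report only what shows in the picture. A call takes as long as a camera call.
- search_frame(camera, thing): "xy" ([column, row] in pixels, amid what is visible of it).
- spot_point(camera, thing): "xy" ([column, row] in pixels: a listed point, or the origin of a listed thing).
The state is a dict: "t": time; "joints": joint angles; "qvel": joint speeds; "joint_efforts": joint torques, N m; "ee_pos": TCP position; "tool_rot": TCP orientation; "ft_force": force on the tool from outside, world axes, zero at the start; "ft_torque": the same for the moment, N m; "width": finger opening in m.
Only numpy, scipy, OpenCV 4.12 (cv2) and the standard library are available. Lean on these libraries where they do the work, as an engineer would, in place of code of your own. Each camera call takes 0.05 s, during which the arm holds its last target. There are 200 camera calls.

TASK

Set up a slanted blood-sedimentation reading. With the stand still upright, take the graduated pipette from its block, put it down into the vial on the stand and push it fully home, so that the vial's rubber plug goes all the way down. Then raise the stand's side lever to lean the carrier over until the swinging gauge pointer comes to rest on the raised mark of the gauge's index ring, and finish still holding the lever there (the carrier springs back if it is let go); leave the cups, bottle and timer near by in their places.

Things in the scene. Friction and masses are not known exactly. Their poses are not given: they have to be found in the camera images.
- stand: fixed stand; origin on the worktop under the pivot, x to its back (away from the robot at yaw 0), y to its left, z up. White base plate 110 x 156 x 10 mm (x -65 to 45, y -78 to 78 mm), top 18 mm up, on four feet; post 44 mm wide, 76 mm high at x 5 to 19 mm bears the carrier. Plate and all on it may lean up to 3 degrees to left or right
- carrier: tilting carrier: round gauge drum 104 mm wide facing the robot, vial above, lever at the right. Origin on the pivot axis, 74 mm above the worktop; z along the vial (up at rest), x along the pivot axis to the back, y left. It turns only about x, from its upright stop, top leaning left, lever rising, up to 50 degrees. A spring draws it back: 0.3 N m at the stop, 0.45 at 30 degrees (3 to 5 N at the lever)
- lever_bar (a point): middle of the lever's hand bar: round steel bar 11 mm in diameter, 36 mm free length along the carrier's x axis, between two end collars 18 mm in diameter; on the carrier, 115 mm right of the pivot axis and 20 mm above it. Can be pinched from above with the fingers closing along y; it can turn between flat pads
- vial_mouth (a point): centre of the vial's open top, on the carrier, 104 mm above the pivot axis; axes as the carrier's. The vial is clear plastic, 46 mm high, rim 19 mm outside, bore tapering from 13 mm across at the mouth to 9 mm at the bottom. The rubber plug in it has its top 30 mm below the mouth at the start, 40 mm when pushed right down
- vial_plug (a joint): how far the vial's rubber plug has been pushed down, m: 0 at the start, 0.010 against the bottom; it takes about 2.5 N (friction) and stays where it is pushed
- pipette: loose white graduated pipette, 120 mm long, 14 to 28 g: a stem 6.4 mm in diameter with black rings and a grip collar 12 mm in diameter over its top 32 mm. Origin at its lower end, z along it to the top. It stands upright in a hole of the block, 90 mm of it free, 30 mm deep
- pipette_tip (a point): the lower end of the pipette (the body's origin)
- pipette_block: fixed grey block, 56 x 80 x 36 mm, with six holes 8.2 mm in diameter; origin at the centre of its underside; the pipette stands in the middle hole of the front row (x = -14 mm, y = 0 in the block's frame)
- pointer (a joint): angle of the gauge's swinging pointer on its dial, rad: a free pendulum on the carrier's front that always comes to rest upright, so it reads the carrier's lean from the vertical; it grows as the carrier leans left. After a movement it swings (period about 0.3 s) and settles in about 1.5 s
- index_ring (a joint): angle of the index ring, rad, on the same scale as pointer, fixed for the run, 0.38 to 0.62; the pointer is on the mark when both values are equal
- pointer_tip (a point): upper tip of the pointer's black needle, 38 mm from the pivot axis, 35 mm in front of the carrier's origin; z along the needle
- mark (a point): the mark: a single broad black raised tab, 6 x 13 mm, on the index ring's inner edge, 39 to 52 mm from the pivot axis; z from the axis to the mark. The thin dial ticks, one every 10 degrees, are not the mark
- specimen_cup_1: specimen cup with red lid, 65 mm wide, 74 mm high, far back at the right; bystander, origin under its centre
- specimen_cup_2: specimen cup with yellow lid, 65 mm wide, 74 mm high, behind the stand; bystander, origin under its centre
- reagent_bottle_3: small white bottle with green cap, 44 mm wide, 80 mm high, behind the stand to the right; bystander, origin under its centre
- bench_timer: flat bench timer, 64 x 68 x 21 mm, at the left front; bystander, origin under its centre

How it is judged:
On the way:
1. the pipette is pushed fully home in the vial, the plug right down, while the carrier is still upright (z of pipette_tip in the frame of vial_mouth below -0.036 m and x of pipette_tip in the frame of vial_mouth between -0.004 and 0.004 m and y of pipette_tip in the frame of vial_mouth between -0.004 and 0.004 m and value of joint vial_plug above 0.008 m and angle between carrier's own z axis and vertical below 0.15 rad), for 0.2 s.
At the end, for the whole second after the job is handed in: Fingers still on the lever (over 1 N on the carrier); pointer at rest (under 0.25 rad/s) within 0.08 rad of the mark, carrier still; pipette tip at least 36 mm below the vial mouth and within 4 mm of its axis, plug at least 8 mm down (z of pipette_tip in the frame of vial_mouth below -0.036 m and x of pipette_tip in the frame of vial_mouth between -0.004 and 0.004 m and y of pipette_tip in the frame of vial_mouth between -0.004 and 0.004 m and value of joint vial_plug above 0.008 m and angle between the z axis of pointer_tip and the z axis of mark, either way round below 0.08 rad and velocity of joint pointer between -0.25 and 0.25 rad/s and angular speed of carrier below 0.1 rad/s and contact force between the fingers and carrier above 1 N); the arm keeps its last pose, push and grip.
It fails at once if the specimen cup is moved by more than 3 cm (distance of specimen_cup_1 from where it was at the start of the episode above 0.03 m).
It fails at once if the specimen cup is moved by more than 3 cm (distance of specimen_cup_2 from where it was at the start of the episode above 0.03 m).
It fails at once if the small reagent bottle is moved by more than 3 cm (distance of reagent_bottle_3 from where it was at the start of the episode above 0.03 m).
It fails at once if the bench timer is moved by more than 3 cm (distance of bench_timer from where it was at the start of the episode above 0.03 m).
It fails at once if the pipette is dropped or laid over (angle between pipette's own z axis and vertical above 1.2 rad).
It also fails if it takes over 61 s, if anything falls off the work surface, if the arm or the gripper's body presses on something with over 40 N, if the wrist force passes 120 N, or if a joint passes its speed limit or range.

## Working session

There is one attempt and no reset: what is moved stays moved. The work goes in short steps, each a Python script; the robot and the scene stay as the last script left them, time stands still between calls to the robot, and variables do not carry over. Pictures are saved under pics/ and viewed, about 8 in all and at most 12, crops included, and the job is handed in when it is done.

```bash
ls; mkdir -p pics
cat > h.py <<'E'
import numpy as np, cv2
from station import *
from scipy.spatial.transform import Rotation as R
def save(cam,fn,im=None):
    im=im or get_image(cam); cv2.imwrite('pics/'+fn,im['frame'][:,:,::-1]); return im
def cw(im,o=None):
    """world_from_camera"""
    if 'camera_from_world' in im: return np.linalg.inv(im['camera_from_world'])
    T=np.eye(4);T[:3,:3]=R.from_rotvec(o['tool_rot']).as_matrix();T[:3,3]=o['ee_pos']
    return T@im['mount']
def ray(im,xy,o=None):
    W=cw(im,o);K=np.array(im['intrinsics']);p=np.linalg.inv(K)@[xy[0],xy[1],1]
    d=W[:3,:3]@[p[0],-p[1],-p[2]];return W[:3,3],d/np.linalg.norm(d)
def atz(r,z): return r[0]+r[1]*(z-r[0][2])/r[1][2]
def tri(rs):
    A=sum(np.eye(3)-np.outer(d,d) for _,d in rs);b=sum((np.eye(3)-np.outer(d,d))@c for c,d in rs)
    p=np.linalg.solve(A,b);return p,[np.linalg.norm(np.cross(p-c,d)) for c,d in rs]
def proj(im,P,o=None):
    p=np.linalg.inv(cw(im,o))@np.append(P,1);q=np.array(im['intrinsics'])@[p[0],-p[1],-p[2]];return q[:2]/q[2]
E
cat > a.py <<'E'
from h import *
o=observe();print(o)
for c in('side','top'):
    im=save(c,c+'1.png');print(c,im.keys(),im['intrinsics'],cw(im).round(3).tolist())
    for t in('lever_bar','vial_mouth','pipette','pipette_tip','pipette_block','stand','carrier','pointer_tip','mark','specimen_cup_1','reagent_bottle_3','bench_timer'):
        s=spot_point(c,t);print(t,[(np.round(k['xy'],1).tolist(),round(k['score'],2)) for k in s[:2]], [atz(ray(im,k['xy']),0).round(3).tolist() for k in s[:2]])
E
python3 a.py; python3 -c "
import cv2,numpy as np
"
```

```text
pics
{'t': 0.0, 'joints': array([ 1.24580472,  0.41193092, -0.01271235,  1.5970441 ,  0.00562957,
        1.13428923, -0.08223914]), 'qvel': array([ 0.00056938, -0.00152897, -0.00050518,  0.00079267, -0.00175494,
        0.00057958,  0.0004782 ]), 'joint_efforts': array([-3.98154425e-04, -6.00619769e+01,  6.82073124e-01, -2.99410880e+01,
        1.38921392e-02,  1.07221113e-02,  3.71975227e-05]), 'ee_pos': array([ 0.15855129, -0.60401104,  0.21033375]), 'tool_rot': array([-1.31888432,  1.01898914, -1.01669353]), 'ft_force': array([0.79710222, 0.12482185, 0.1153377 ]), 'ft_torque': array([-0.04301842,  0.02528182, -0.03917169]), 'width': 0.08513370390013814}
side dict_keys(['frame', 'intrinsics', 'camera_from_world']) [[449.86554826   0.         253.20426993]
 [  0.         449.86554826 195.13971502]
 [  0.           0.           1.        ]] [[0.996, 0.045, -0.074, 0.472], [-0.086, 0.515, -0.853, -0.899], [-0.001, 0.856, 0.517, 0.72], [0.0, 0.0, 0.0, 1.0]]
lever_bar [([221.9, 215.9], 0.68)] [[0.475, 0.182, 0.0]]
vial_mouth [([218.9, 165.7], 0.82)] [[0.473, 0.497, 0.0]]
pipette [([214
[... 968 characters left out ...]
bar [([264.1, 216.6], 0.93), ([354.7, 216.1], 0.74)] [[0.477, 0.04, 0.0], [0.472, -0.255, 0.0]]
vial_mouth [([223.9, 215.4], 0.89)] [[0.484, 0.171, 0.0]]
pipette [] []
pipette_tip [] []
pipette_block [([354.8, 216.1], 0.8)] [[0.472, -0.255, 0.0]]
stand [([225.6, 207.2], 0.86), ([164.5, 240.2], 0.31)] [[0.511, 0.165, 0.0], [0.408, 0.366, 0.0]]
carrier [([223.2, 208.5], 0.97)] [[0.507, 0.173, 0.0]]
pointer_tip [] []
mark [([231.7, 218.9], 0.65)] [[0.472, 0.146, 0.0]]
specimen_cup_1 [([261.9, 153.9], 0.82), ([341.3, 149.1], 0.72)] [[0.684, 0.042, 0.0], [0.694, -0.22, 0.0]]
reagent_bottle_3 [([303.3, 172.7], 0.71)] [[0.618, -0.092, 0.0]]
bench_timer [([164.6, 243.8], 0.96)] [[0.396, 0.366, 0.0]]
```

```bash
python3 -c "
import cv2,numpy as np
a=cv2.imread('pics/side1.png')[90:370,110:390];b=cv2.imread('pics/top1.png')[120:280,130:400]
a=cv2.resize(a,(600,600),interpolation=cv2.INTER_CUBIC);cv2.imwrite('pics/s1.png',a)
cv2.imwrite('pics/t1.png',cv2.resize(b,(800,474),interpolation=cv2.INTER_CUBIC))"
```

```text
(no output)
```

View pics/s1.png

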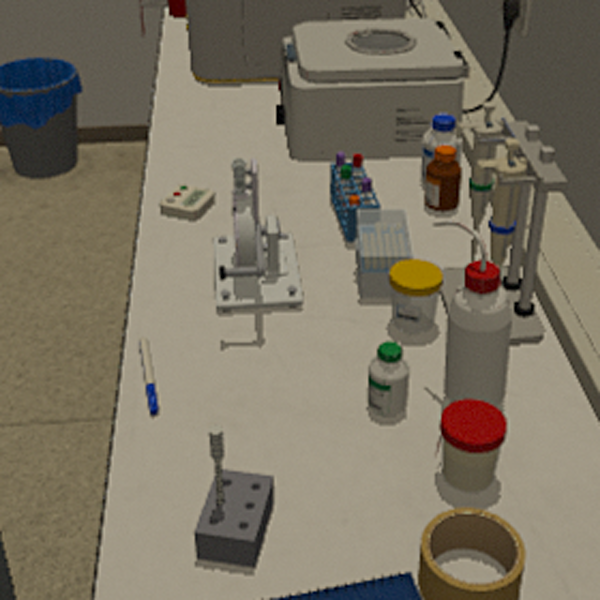

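View pics/t1.png

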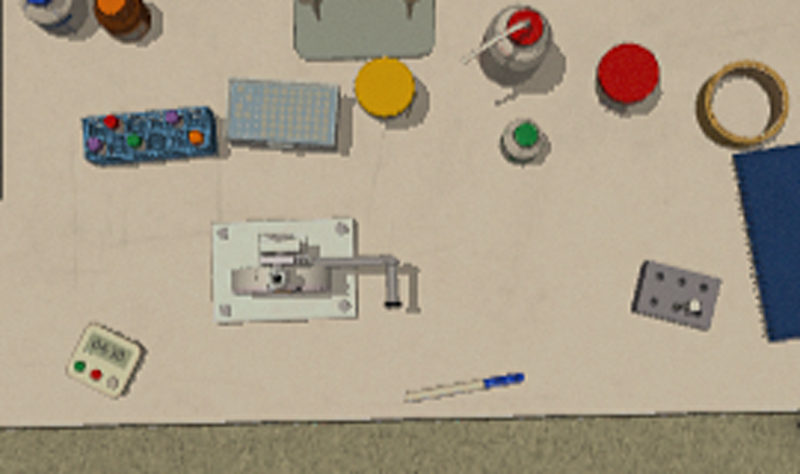

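Side view: pipette top is at about (211,292) px and the carrier is edge-on near (230,198). Top view: pipette top is at (365,223), lever bar at (264,217), and the stand yaw is near 0.

```bash
cat > b.py <<'E'
from h import *
s=get_image('side');t=get_image('top')
p,e=tri([ray(s,(210.8,291.5)),ray(t,(364.6,223.3))]);print('pip top',p.round(4),e)
L,e=tri([ray(s,(221.9,215.9)),ray(t,(264.1,216.6))]);print('lever',L,e)
V,e=tri([ray(s,(218.9,165.7)),ray(t,(223.9,215.4))]);print('vial',V,e)
print('top@.126',atz(ray(t,(364.6,223.3)),.126),'lever@.094',atz(ray(t,(264.1,216.6)),.094),'vial@.178',atz(ray(t,(223.9,215.4)),.178))
print(R.from_rotvec(observe()['tool_rot']).as_matrix().round(2).tolist())
w=get_image('wrist');print(np.round(w['mount'],3).tolist(),w['intrinsics'])
A=R.from_matrix(np.array([[0,0,-1],[1,0,0],[0,-1,0]]).astype(float)).as_rotvec()
B=R.from_matrix(np.array([[0,0,1],[-1,0,0],[0,-1,0]]).astype(float)).as_rotvec()
for n,o in(('A',A),('B',B)):
  for q in((p[0],p[1],.24),(V[0],V[1],.28),(L[0],L[1],.09),(L[0]-.2,L[1],.2)):
    j=ik(q,o);print(n,None if j is None else np.round(j,2))
E
python3 b.py
```

```text
pip top [ 0.4459 -0.2579  0.1223] [np.float64(0.0005196946595292328), np.float64(0.0005196946595291752)]
lever [0.47383798 0.03998962 0.09472701] [np.float64(0.000660661199484992), np.float64(0.0006606611994849136)]
vial [0.4743443  0.15520723 0.17653071] [np.float64(0.0016105965659087508), np.float64(0.001610596565908799)]
top@.126 [ 0.44528308 -0.25708704  0.126     ] lever@.094 [0.47320626 0.03997277 0.094     ] vial@.178 [0.47588986 0.15512029 0.178     ]
[[0.25, -0.0, 0.97], [-0.97, -0.0, 0.25], [0.0, -1.0, -0.0]]
[[1.0, 0.0, 0.0, -0.001], [0.0, 0.274, -0.962, -0.162], [-0.0, 0.962, 0.274, 0.069], [0.0, 0.0, 0.0, 1.0]] [[299.87649908   0.         255.39541855]
 [  0.         299.87649908 194.22060625]
 [  0.           0.           1.        ]]
A [ 1.02  0.27 -0.71  1.79  0.19  1.15  1.82]
A [ 0.56  0.36 -1.22  1.74  0.35  1.29  0.83]
A [ 0.69  0.58 -1.14  2.03  0.66  0.96  0.77]
A [ 0.18 -0.2  -0.42  2.31 -0.09  1.02  1.39]
B [ 0.62  0.21 -0.22  1.81  0.05  1.13 -1.19]
B [ 0.47  0.3  -1.07  1.75  0.28  1.26 -2.24]
B [ 0.38  0.4  -0.69  2.04  0.35  0.82 -2.09]
B [ 0.76 -0.25 -0.87  2.29 -0.22  1.03 -1.54]
```

```bash
cat >> h.py <<'E'
def ori(phi=0.):
    c,s=np.cos(phi),np.sin(phi)
    return R.from_matrix(np.array([[0,s,-c],[1,0,0],[0,-c,-s]])).as_rotvec()
E
cat > c.py <<'E'
from h import *
f=np.radians(40)
P=np.array([.387,.155,.155])
print(ik(P,ori(f)))
move_ptp(P+[-.06,0,.05],ori(f)); move_linear(P); sleep(.3)
o=observe();print(o['t'],o['ee_pos'])
im=save('wrist','w1.png')
np.savez('w1.npz',K=im['intrinsics'],W=cw(im,o))
for t in('lever_bar','vial_mouth','pointer_tip','mark','carrier','stand'):
    print(t,[(np.round(k['xy'],1).tolist(),round(k['score'],2)) for k in spot_point('wrist',t)[:2]])
for P in((.474,.155,.177),(.44,.155,.074),(.474,.04,.0945)): print(P,proj(im,P,o))
cv2.imwrite('pics/w1c.png',cv2.resize(im['frame'][60:330,90:420,::-1],(733,600),interpolation=cv2.INTER_CUBIC))
E
python3 c.py
```

```text
NoneTraceback (most recent call last):
  File "c.py", line 5, in <module>
    move_ptp(P+[-.06,0,.05],ori(f)); move_linear(P); sleep(.3)
    ~~~~~~~~^^^^^^^^^^^^^^^^^^^^^^^
station.IKError: the arm cannot take that pose within its joint ranges
```

```bash
cat > d.py <<'E'
from h import *
for f in(40,30,20,10,0):
  for dy in (0,-.06,-.1):
    for cam in ((.23,.23),(.26,.24),(.3,.24),(.26,.3),(.3,.3),(.34,.34)):
      a=np.radians(f);y=np.array([np.sin(a),0,-np.cos(a)]);z=np.array([-np.cos(a),0,-np.sin(a)])
      P=np.array([cam[0],.155+dy,cam[1]])+.162*y-.069*z
      j=ik(P,ori(a))
      if j is not None: print(f,dy,cam,P.round(3),np.round(j,2))
E
python3 d.py
```

```text
40 0 (0.3, 0.24) [0.457 0.155 0.16 ] [-0.16  0.06 -0.63  2.49  1.46  0.51 -0.51]
40 0 (0.26, 0.3) [0.417 0.155 0.22 ] [ 0.23 -0.22 -0.94  2.46  0.79  0.39  0.15]
40 0 (0.3, 0.3) [0.457 0.155 0.22 ] [ 0.84 -0.28 -1.33  2.39  0.38  0.23  0.65]
40 0 (0.34, 0.34) [0.497 0.155 0.26 ] [ 0.66 -0.16 -1.18  2.28  0.58  0.37  0.52]
40 -0.06 (0.3, 0.3) [0.457 0.095 0.22 ] [ 0.6  -0.23 -0.99  2.45  0.47  0.2   0.7 ]
40 -0.06 (0.34, 0.34) [0.497 0.095 0.26 ] [ 0.41 -0.18 -0.8   2.34  0.45  0.31  0.76]
40 -0.1 (0.3, 0.3) [0.457 0.055 0.22 ] [ 0.55 -0.24 -0.82  2.48  0.19  0.16  1.08]
40 -0.1 (0.34, 0.34) [0.497 0.055 0.26 ] [ 0.39 -0.2  -0.65  2.36  0.26  0.27  1.05]
30 0 (0.26, 0.24) [0.401 0.155 0.134] [ 0.29  0.06 -1.07  2.47  1.05  0.47 -0.12]
30 0 (0.3, 0.24) [0.441 0.155 0.134] [ 0.3   0.15 -1.04  2.4   1.13  0.51 -0.12]
30 0 (0.26, 0.3) [0.401 0.155 0.194] [ 0.58 -0.22 -1.16  2.38  0.22  0.42  0.78]
30 0 (0.3, 0.3) [0.441 0.155 0.194] [ 0.24 -0.05 -0.89  2.33  0.61  0.49  0.43]
30 0 (0.34, 0.34) [0.481 0.155 0.234] [ 0.31 -0.04 -0.88  2.22  0.48  0.55  0.63]
30 -0.06 (0.26, 0.24) [0.401 0.0
[... 4528 characters left out ...]
  -1.34  2.25  0.26  0.86  0.91]
0 -0.06 (0.3, 0.3) [0.369 0.095 0.138] [ 0.62  0.23 -1.1   2.18  0.27  0.87  0.93]
0 -0.06 (0.34, 0.34) [0.409 0.095 0.178] [ 0.66  0.26 -1.13  2.05  0.28  0.99  0.95]
0 -0.1 (0.23, 0.23) [0.299 0.055 0.068] [ 0.71  0.25 -1.13  2.41  0.38  0.66  0.86]
0 -0.1 (0.26, 0.24) [0.329 0.055 0.078] [ 0.64  0.26 -1.04  2.34  0.35  0.7   0.91]
0 -0.1 (0.3, 0.24) [0.369 0.055 0.078] [ 0.72  0.4  -1.16  2.26  0.53  0.79  0.77]
0 -0.1 (0.26, 0.3) [0.329 0.055 0.138] [ 0.84  0.11 -1.17  2.27  0.13  0.83  1.16]
0 -0.1 (0.3, 0.3) [0.369 0.055 0.138] [ 0.76  0.22 -1.12  2.2   0.26  0.87  1.05]
0 -0.1 (0.34, 0.34) [0.409 0.055 0.178] [ 0.75  0.23 -1.11  2.07  0.25  0.98  1.08]
```

```bash
sed -i 's/^f=.*/f=np.radians(20)/; s/^P=.*/P=np.array([.380,.155,.171])/; s/^move_ptp.*/move_ptp(P,ori(f)); sleep(.3)/; s/60:330,90:420/20:290,90:420/' c.py; python3 c.py
```

```text
[ 0.24856601 -0.06402759 -0.88636532  2.33223426  0.28663518  0.58677173
  0.70866479]
4.525 [0.38008948 0.15487755 0.17098363]
lever_bar [([144.3, 246.8], 0.7)]
vial_mouth [([259.8, 334.8], 0.68)]
pointer_tip [([262.5, 257.7], 0.51)]
mark [([244.0, 262.5], 0.91)]
carrier [([260.6, 255.2], 0.61), ([262.3, 211.4], 0.5)]
stand [([263.8, 210.9], 0.71)]
(0.474, 0.155, 0.177) [254.1265456  330.77140382]
(0.44, 0.155, 0.074) [254.33008503 209.41402974]
(0.474, 0.04, 0.0945) [136.29106375 249.97249289]
```

View pics/w1c.png

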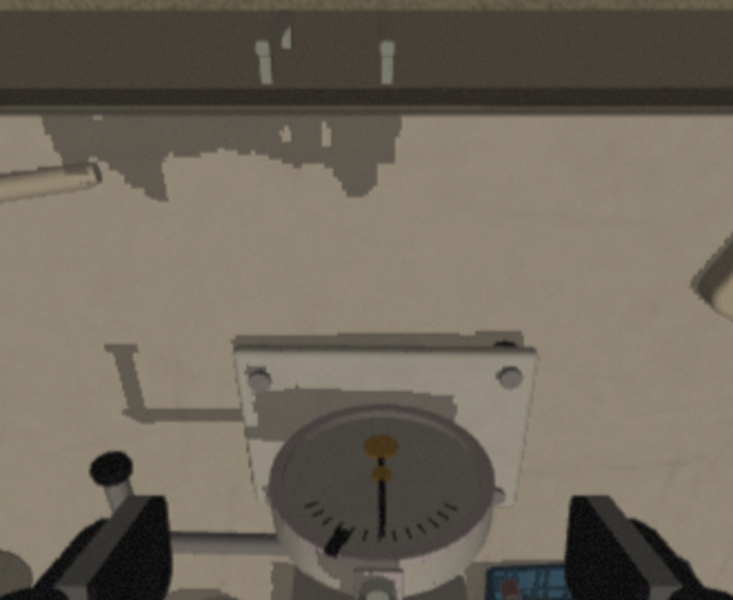

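Wrist view: needle upright with its tip at about (262,261) px, hub near (261.5,233), mark tab to the right of it (robot's side) at about (242.6,263.6). The lever bar's end collar is at (140,231).

```bash
cat > e.py <<'E'
from h import *
d=np.load('w1.npz');W=d['W']
def r(xy):
    p=np.linalg.inv(d['K'])@[xy[0],xy[1],1];v=W[:3,:3]@[p[0],-p[1],-p[2]];return W[:3,3],v/np.linalg.norm(v)
print('cam',W[:3,3].round(3))
for z in(.110,.112,.114): print('tip',z,atz(r((262,261.3)),z).round(4))
def atx(q,x): return q[0]+q[1]*(x-q[0][0])/q[1][0]
for x in(.43,.435,.44,.445,.45):
    T,H,M,Bo=[atx(r(q),x) for q in((262,261.3),(261.5,233.4),(242.6,263.6),(261.5,221.3))]
    print(x,T.round(4),'hub',H.round(4),'bob',Bo.round(4),'mark',M.round(4))
    for pz in (.072,.074,.076):
        print('   ang',np.arctan2(T[1]-M[1],M[2]-pz).round(3),'r',np.hypot(T[1]-M[1],M[2]-pz).round(4))
t=get_image('top');s=get_image('side');np.savez('cams.npz',x=0)
for n,a in(('lever',[ray(s,(221.9,215.9)),ray(t,(264.1,216.6)),r((144.3,246.8))]),('vial',[ray(s,(218.9,165.7)),ray(t,(223.9,215.4)),r((259.8,334.8))])):
    p,e=tri(a);print(n,p.round(4),np.round(e,4)); p,e=tri(a[1:]);print(n,p.round(4),np.round(e,4))
E
python3 e.py
```

```text
cam [0.259 0.156 0.299]
tip 0.11 [0.4729 0.1621 0.11  ]
tip 0.112 [0.4706 0.1621 0.112 ]
tip 0.114 [0.4684 0.162  0.114 ]
0.43 [0.43   0.1609 0.148 ] hub [0.43  0.161 0.118] bob [0.43   0.1613 0.1029] mark [0.43   0.1466 0.1502]
   ang 0.182 r 0.0795
   ang 0.186 r 0.0775
   ang 0.191 r 0.0755
0.435 [0.435  0.1611 0.1435] hub [0.435  0.1612 0.1127] bob [0.435  0.1615 0.0971] mark [0.435  0.1463 0.1458]
   ang 0.197 r 0.0753
   ang 0.203 r 0.0733
   ang 0.208 r 0.0713
0.44 [0.44   0.1612 0.1391] hub [0.44   0.1613 0.1074] bob [0.44   0.1616 0.0914] mark [0.44   0.146  0.1414]
   ang 0.215 r 0.0711
   ang 0.221 r 0.0691
   ang 0.228 r 0.0672
0.445 [0.445  0.1613 0.1347] hub [0.445  0.1615 0.1021] bob [0.445  0.1618 0.0856] mark [0.445  0.1457 0.1371]
   ang 0.235 r 0.0669
   ang 0.243 r 0.065
   ang 0.25 r 0.063
0.45 [0.45   0.1615 0.1303] hub [0.45   0.1616 0.0968] bob [0.45   0.1619 0.0799] mark [0.45   0.1455 0.1327]
   ang 0.258 r 0.0628
   ang 0.266 r 0.0609
   ang 0.275 r 0.0589
lever [0.4741 0.0435 0.0909] [0.0014 0.0036 0.003 ]
lever [0.4749 0.0427 0.088 ] [0.0031 0.0031]
vial [0.4748 0.1568 0.1776] [0.0027 0.002  0.0031]
vial [0.4759 0.1572 0.1788] [0.0021 0.0021]
```

```bash
cat > f.py <<'E'
from h import *
move_ptp([.4455,-.2575,.19],ori()); sleep(.2)
o=observe();print(o['t'],o['ee_pos'])
im=save('wrist','w2.png');np.savez('w2.npz',K=im['intrinsics'],W=cw(im,o))
for f in(spot_point,search_frame):
  for t in('pipette','pipette_block'):
    print(t,[(np.round(k['xy'],1).tolist(),round(k['score'],2)) for k in f('wrist',t)[:2]])
t=get_image('top');rt=ray(t,(364.6,223.3))
print('pred top',proj(im,(.4455,-.2575,.126),o),'pred tip',proj(im,(.4455,-.2575,.036),o))
cv2.imwrite('pics/w2c.png',cv2.resize(im['frame'][150:384,120:400,::-1],(700,585),interpolation=cv2.INTER_CUBIC))
E
python3 f.py
```

```text
6.725 [ 0.44578078 -0.25660048  0.19012165]
pipette [([248.9, 171.8], 0.85)]
pipette_block [([252.9, 181.4], 0.76)]
pipette [([252.7, 196.8], 0.6)]
pipette_block [([250.5, 185.3], 0.73)]
pred top [252.72097653 200.40691997] pred tip [253.3972242  175.86433646]
```

View pics/w2c.png

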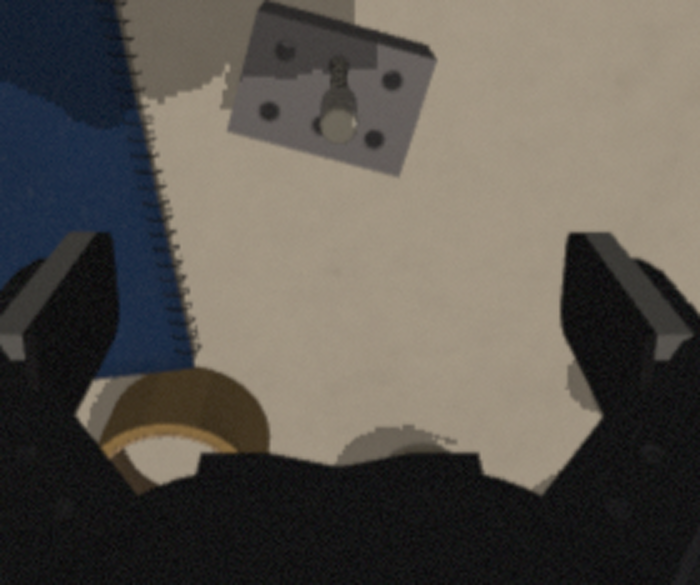

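Pipette top is at (255.2,200.4) px, about 2 mm left of prediction, so I correct y and grasp.

```bash
cat > g.py <<'E'
from h import *
move_linear([.4455,-.2555,.093],max_speed=.12); close()
o=observe();print(o['t'],o['width'],o['ee_pos'],o['ft_force'])
move_linear([.4455,-.2555,.15],max_speed=.1)
move_ptp([.4455,-.2555,.285],ori())
move_ptp([.4755,.1575,.283],ori()); sleep(.4)
o=observe();print(o['t'],o['width'],o['ee_pos'],o['ft_force'])
im=save('wrist','w3.png');np.savez('w3.npz',K=im['intrinsics'],W=cw(im,o))
for t in('pipette_tip','vial_mouth','mark','pointer_tip'):
    print(t,[(np.round(k['xy'],1).tolist(),round(k['score'],2)) for k in spot_point('wrist',t)[:2]])
e=o['ee_pos'];print('pred tip',proj(im,e-[0,0,.087],o),'pred mouth',proj(im,(.4755,.1575,.178),o))
s=save('side','s3.png');t=save('top','t3.png')
for c,i in(('side',s),('top',t)):
  print(c,'pred tip',proj(i,e-[0,0,.087]),'mouth',proj(i,(.4755,.1575,.178)))
  for n in('pipette_tip','vial_mouth'): print(n,[(np.round(k['xy'],1).tolist(),round(k['score'],2)) for k in spot_point(c,n)[:2]])
a=cv2.resize(im['frame'][130:350,170:350,::-1],(491,600),interpolation=cv2.INTER_CUBIC)
b=cv2.resize(s['frame'][70:250,180:272,::-1],(307,600),interpolation=cv2.INTER_CUBIC)
cv2.imwrite('pics/w3c.png',np.hstack([a,b]))
E
python3 g.py
```

```text
8.675 0.00874065504841481 [ 0.44576482 -0.25563311  0.09326286] [ 0.21495072 -0.48118414  3.02094355]
11.925 0.008625903698207905 [0.47559419 0.15723035 0.2830236 ] [0.32567875 0.00650567 0.12903675]
pipette_tip [([257.6, 192.0], 0.61)]
vial_mouth [([258.1, 193.7], 0.97)]
mark [([247.0, 170.0], 0.59)]
pointer_tip [([258.3, 167.3], 0.43)]
pred tip [253.99193176 192.94867237] pred mouth [254.36601812 187.56742846]
side pred tip [219.68131108 158.61041412] mouth [219.91151262 164.72691999]
pipette_tip [([224.1, 158.0], 0.65)]
vial_mouth [([220.1, 166.5], 0.77)]
top pred tip [222.5798939  215.24729208] mouth [223.07265402 215.55508772]
pipette_tip [([226.4, 206.6], 0.47)]
vial_mouth []
```

View pics/w3c.png

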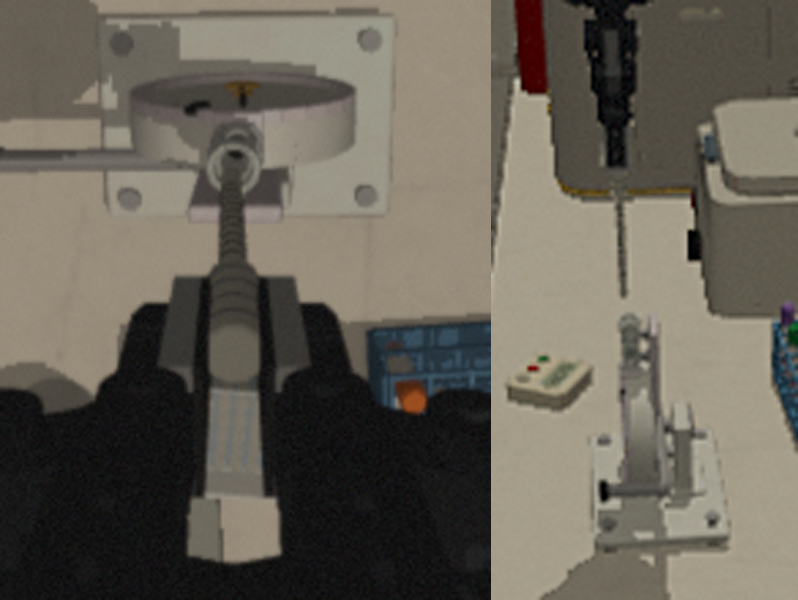

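```bash
python3 -c "
import cv2,numpy as np
a=cv2.imread('pics/w3.png')[170:240,230:285];b=cv2.imread('pics/s3.png')[140:190,205:245]
cv2.imwrite('pics/z.png',np.hstack([cv2.resize(a,(440,560),interpolation=cv2.INTER_NEAREST),cv2.resize(b,(320,400),interpolation=cv2.INTER_NEAREST).__class__(0) if 0 else cv2.copyMakeBorder(cv2.resize(b,(320,400),interpolation=cv2.INTER_NEAREST),0,160,0,0,cv2.BORDER_CONSTANT)]))"
```

```text
(no output)
```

View pics/z.png

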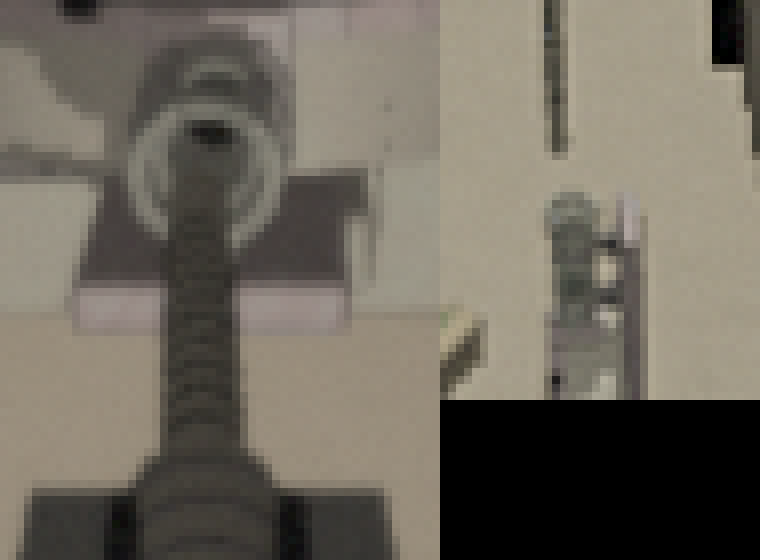

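Zoom: stem tip is at (255.6,189.4) px and mouth centre at (255.9,192.1) in the wrist view. In the side view the tip is at 219.6 and the mouth at 221.5 columns. Both say the mouth is about 5 mm farther in x, with y in line.

```bash
cat > k.py <<'E'
from h import *
move_linear([.4805,.1575,.283],max_speed=.1);move_linear([.4805,.1575,.272],max_speed=.08); sleep(.3)
o=observe();print(o['t'],o['ee_pos'],o['ft_force'])
im=save('wrist','w4.png');s=save('side','s4.png')
e=o['ee_pos'];print(proj(im,e-[0,0,.087],o),proj(im,(.4805,.1575,.178),o))
a=im['frame'][170:240,230:285,::-1];b=s['frame'][140:190,205:245,::-1]
b=cv2.copyMakeBorder(cv2.resize(b,(320,400),interpolation=cv2.INTER_NEAREST),0,160,0,0,cv2.BORDER_CONSTANT)
cv2.imwrite('pics/z2.png',np.hstack([cv2.resize(a,(440,560),interpolation=cv2.INTER_NEAREST),b]))
E
python3 k.py
```

```text
13.3167 [0.48059187 0.15752683 0.2722369 ] [-0.35934466  0.22187462  0.03046447]
[253.98449619 192.91980229] [253.98746008 190.61437372]
```

View pics/z2.png

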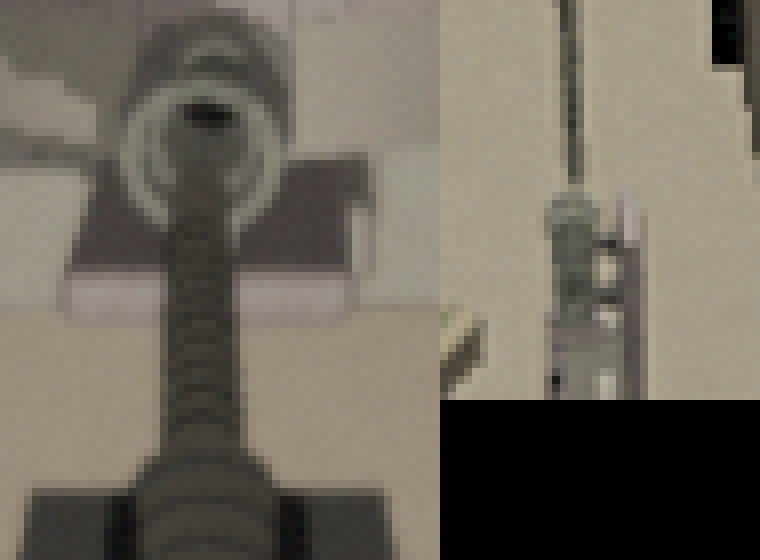

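Tip and vial mouth are now concentric in the wrist view (about (203,155) against (202,158) in zoom pixels) and in line in the side view. Inserting with force checks.

```bash
cat > l.py <<'E'
from h import *
x,y=.4805,.1575
def rep(): 
    o=observe();print(round(o['t'],2),o['ee_pos'].round(4),o['ft_force'].round(1),round(o['width'],4));return o
for z in(.262,.250,.238,.234,.230,.227,.225,.223,.221):
    move_linear([x,y,z],max_speed=.05); o=rep()
    f=o['ft_force']
    if abs(f[2])>9 or (z>.24 and abs(f[2])>4): break
s=save('side','s5.png');im=save('wrist','w5.png')
a=cv2.resize(im['frame'][150:260,210:310,::-1],(480,528),interpolation=cv2.INTER_CUBIC);b=cv2.resize(s['frame'][120:198,200:245,::-1],(304,528),interpolation=cv2.INTER_CUBIC)
cv2.imwrite('pics/z3.png',np.hstack([a,b]))
E
python3 l.py
```

```text
13.77 [0.4802 0.1574 0.2615] [-0.5  0.2  0.1] 0.0092
14.16 [0.4803 0.1574 0.2496] [0.2 0.3 0.6] 0.0088
14.55 [0.4803 0.1574 0.2376] [ 0.4 -0.  -1. ] 0.0088
14.8 [0.4805 0.1575 0.2339] [-0.2  0.1 -0.9] 0.0091
15.05 [0.4804 0.1575 0.2298] [ 0.5  0.7 -1.3] 0.0089
15.3 [0.4804 0.1575 0.2268] [0.2 0.1 0.3] 0.009
15.55 [0.4806 0.1575 0.2251] [0.2 0.2 1.7] 0.0091
15.8 [0.4818 0.1581 0.2246] [-0.5  0.1 11.3] 0.0092
```

View pics/z3.png

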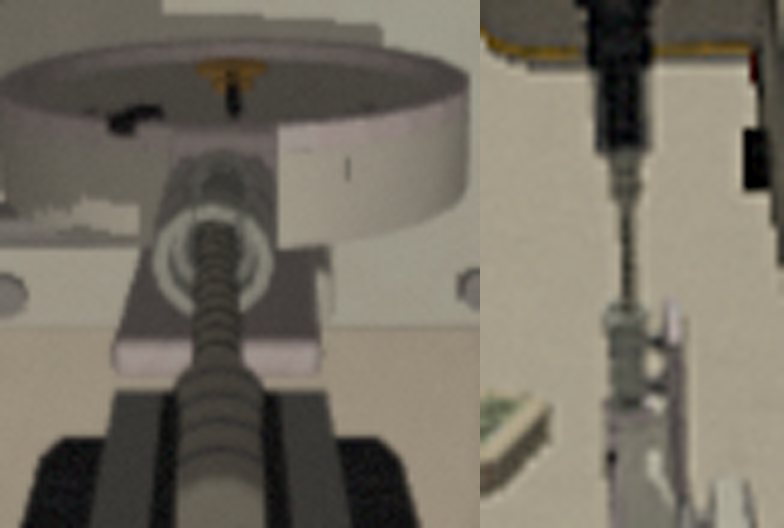

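The pipette stands in the vial, centred, with about 45 mm of stem showing between mouth and collar (48 expected when home). The 11 N stop came exactly at the expected depth. Next I hold briefly, release, and go to the lever.

```bash
cat > m.py <<'E'
from h import *
def rep(n=''): 
    o=observe();print(n,round(o['t'],2),o['ee_pos'].round(4),o['ft_force'].round(1),round(o['width'],4));return o
move_linear([.4805,.1575,.2215],max_speed=.03); sleep(.4); rep('push')
move_linear([.4805,.1575,.2245],max_speed=.03); gripper_open(); rep('open')
move_linear([.4805,.1575,.33],max_speed=.12)
move_ptp([.478,.043,.19],ori()); sleep(.3); o=rep('above lever')
im=save('wrist','w6.png');save('side','s6.png');t=save('top','t6.png')
print('pred bar',proj(im,(.478,.0445,.091),o),[k for k in spot_point('wrist','lever_bar')[:2]])
print([(k['xy'],k['score']) for n in('mark','pointer_tip','vial_mouth') for k in spot_point('wrist',n)[:1]])
cv2.imwrite('pics/w6c.png',cv2.resize(im['frame'][110:330,140:420,::-1],(760,597),interpolation=cv2.INTER_CUBIC))
E
python3 m.py
```

```text
push 16.55 [0.4827 0.1585 0.2243] [-0.2  0.1 17.9] 0.0088
open 17.52 [0.4805 0.1575 0.2245] [-0.9 -0.4 -0.2] 0.0852
above lever 19.61 [0.4786 0.0439 0.1908] [ 0.  -0.8  0.2] 0.0854
pred bar [254.67605087 188.32437195] [{'xy': [256.3, 185.8], 'score': 0.93}]
[([378.5, 187.5], 0.62), ([396.8, 183.3], 0.62), ([258.3, 315.3], 0.66)]
```

View pics/w6c.png

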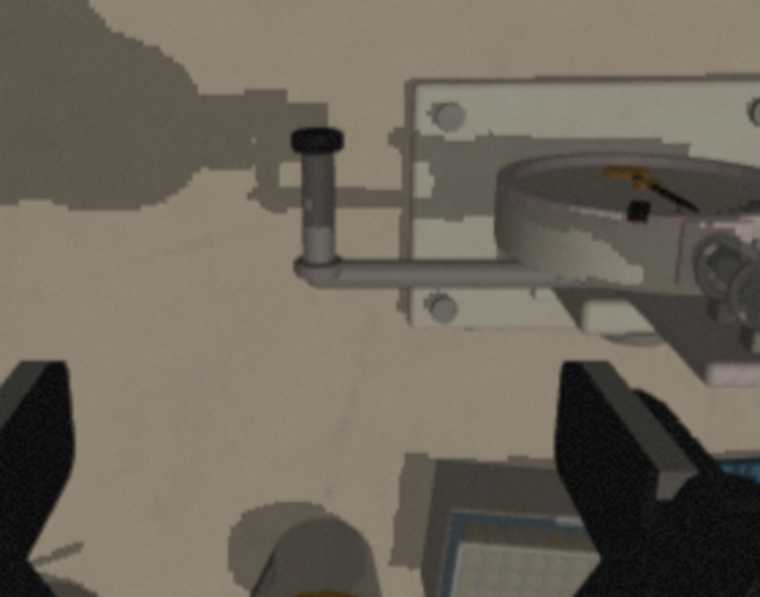

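Bar middle is at (257.2,185.5) px, i.e. about (.4755,.0465). The finger path beside the drum is clear. Grasp the bar and lift along the arc.

```bash
cat > n.py <<'E'
from h import *
def rep(n=''): 
    o=observe();print(n,round(o['t'],2),o['ee_pos'].round(4),o['ft_force'].round(1),round(o['width'],4));return o
B=np.array([.476,.0445,.072])
move_linear(B,max_speed=.1); rep('down'); close(); o=rep('closed')
B=np.array([.476,.0455,.072])
v=np.array([-.115,.0172])
for a in(.1,.2,.3,.4):
    c,s=np.cos(a),np.sin(a); d=np.array([v[0]*c+v[1]*s,-v[0]*s+v[1]*c])-v
    move_linear(B+[0,d[0],d[1]],max_speed=.05); rep(a)
sleep(1.5);o=rep('rest')
im=save('wrist','w7.png');np.savez('w7.npz',K=im['intrinsics'],W=cw(im,o));save('side','s7.png');save('top','t7.png')
print([(n,k['xy'],k['score']) for n in('mark','pointer_tip','pipette_tip','vial_mouth') for k in spot_point('wrist',n)[:1]])
a=cv2.resize(im['frame'][110:320,270:512,::-1],(691,600),interpolation=cv2.INTER_CUBIC)
cv2.imwrite('pics/w7c.png',a)
E
python3 n.py
```

```text
down 21.29 [0.4764 0.0446 0.0725] [-0.5  0.1 -0.6] 0.0852
closed 22.07 [0.4775 0.0453 0.0738] [-3.4  0.8 16.7] -0.0003
0.1 22.46 [0.476  0.0478 0.0835] [-0.1  0.5  0.2] -0.0001
0.2 22.84 [0.4763 0.0513 0.0948] [-0.6 -0.6  0.4] -0.0
0.3 23.23 [0.4763 0.0559 0.1056] [-0.1 -1.3 -0.1] 0.0004
0.4 23.61 [0.4762 0.0615 0.1158] [0.3 0.2 0.2] -0.0002
rest 25.11 [0.476  0.0613 0.1154] [-0.2 -0.3  0.1] -0.0002
[('mark', [395.7, 224.3], 0.59), ('pointer_tip', [423.6, 221.4], 0.74)]
```

View pics/w7c.png

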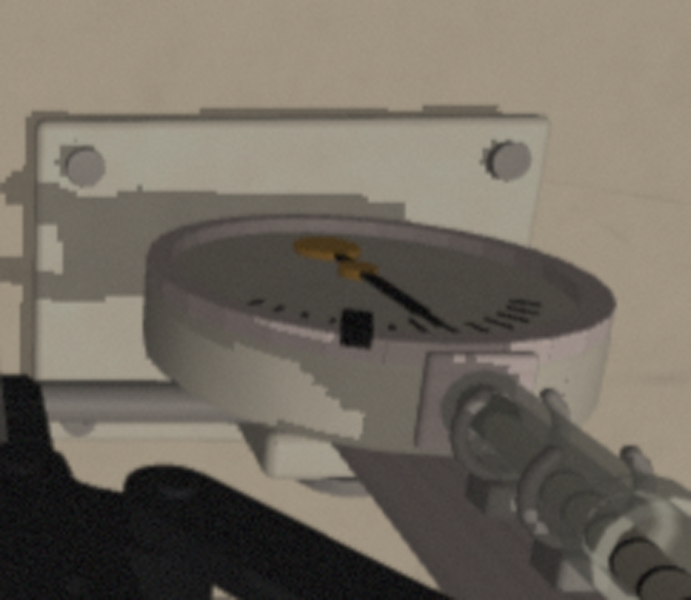

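The close missed. Width went to 0 with a 17 N upward push, so the fingers shut on top of the bar and the carrier is still upright (pointer near dial zero, mark to the right). The wrist image, side image and this contact all put the finger ends about 22 mm above the nominal TCP. I regrasp that much deeper.

```bash
cat > n2.py <<'E'
from h import *
def rep(n=''): 
    o=observe();print(n,round(o['t'],2),o['ee_pos'].round(4),o['ft_force'].round(1),round(o['width'],4));return o
move_linear([.476,.0435,.17],max_speed=.15); gripper_open(); rep('opened')
for z in (.10,.075,.06,.052):
    move_linear([.476,.0435,z],max_speed=.1); o=rep('down')
    if abs(o['ft_force'][2])>5: print('contact');break
else:
    close(); rep('closed')
E
python3 n2.py
```

```text
opened 26.77 [0.476  0.0435 0.17  ] [-0.9  0.6  0.3] 0.0856
down 27.62 [0.4764 0.0436 0.1004] [ 0.3 -1.1 -0.1] 0.0853
down 28.02 [0.4759 0.0435 0.0751] [-0.4 -0.5  0.2] 0.0855
down 28.32 [0.4759 0.0435 0.0602] [-0.2  0.3  0.3] 0.0856
down 28.57 [0.4759 0.0435 0.0521] [-0.1 -0.4 -0. ] 0.0857
closed 29.27 [0.4761 0.0452 0.0522] [-1.5  4.9  1.8] 0.0089
```

Bar gripped (width 8.9 mm, as with the collar). Lifting.

```bash
cat > p.py <<'E'
from h import *
def rep(n=''): 
    o=observe();print(n,round(o['t'],2),o['ee_pos'].round(4),o['ft_force'].round(1),round(o['width'],4));return o
B=np.array([.476,.046,.052]);v=np.array([-.115,.0172])
def arc(a):
    c,s=np.cos(a),np.sin(a);d=np.array([v[0]*c+v[1]*s,-v[0]*s+v[1]*c])-v
    move_linear(B+[0,d[0],d[1]],max_speed=.05); rep(a)
if __name__=='__main__':
    for a in(.1,.2,.3,.4): arc(a)
    sleep(1.5);o=rep('rest')
    im=save('wrist','w8.png');s=save('side','s8.png');t=save('top','t8.png')
    print([(n,k['xy'],k['score']) for n in('mark','pointer_tip','vial_mouth') for k in spot_point('wrist',n)[:1]])
    print([(n,k['xy'],k['score']) for n in('mark','pointer_tip','vial_mouth') for k in spot_point('top',n)[:1]])
    cv2.imwrite('pics/w8c.png',cv2.resize(im['frame'][110:320,270:512,::-1],(691,600),interpolation=cv2.INTER_CUBIC))
E
python3 p.py
```

```text
0.1 29.67 [0.4759 0.0473 0.0636] [ 1.  -6.  -0.8] 0.0089
0.2 30.05 [0.4759 0.0502 0.0746] [ 1.4 -6.4 -0.2] 0.0085
0.3 30.43 [0.4758 0.0542 0.0854] [ 0.4 -8.3 -0. ] 0.0086
0.4 30.82 [0.4758 0.059  0.0956] [ -0.1 -10.1   2. ] 0.009
rest 32.32 [0.4758 0.059  0.0955] [  0.6 -10.7   2.2] 0.0087
[('mark', [449.4, 239.1], 0.8), ('pointer_tip', [447.2, 234.5], 0.58)]
[('mark', [226.2, 218.0], 0.58), ('vial_mouth', [211.5, 214.6], 0.58)]
```

View pics/w8c.png

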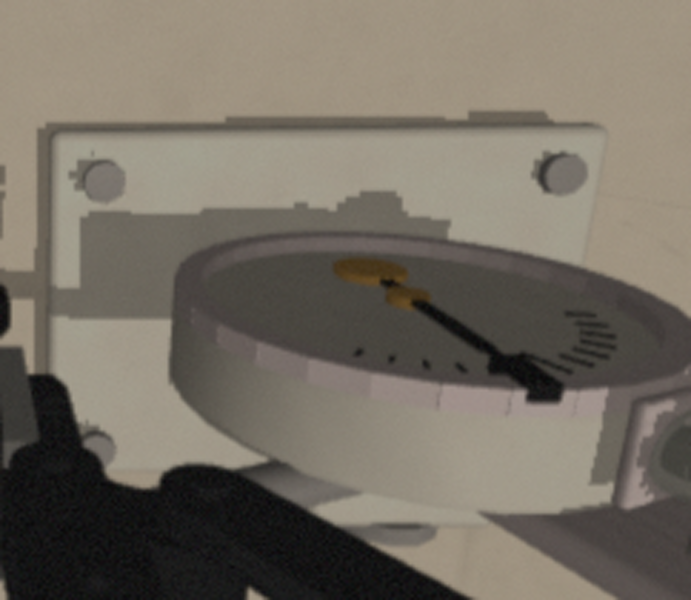

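The mark and needle look collinear: hub (408,298), tip about (490,353), mark (500,360) to (548,393) in crop pixels. The raised tab could cause parallax, so I use one enlarged view to check it.

```bash
python3 -c "
import cv2
a=cv2.imread('pics/w8.png')[195:260,385:475]
cv2.imwrite('pics/z8.png',cv2.resize(a,None,fx=8.8,fy=8.8,interpolation=cv2.INTER_CUBIC))"
```

```text
(no output)
```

View pics/z8.png

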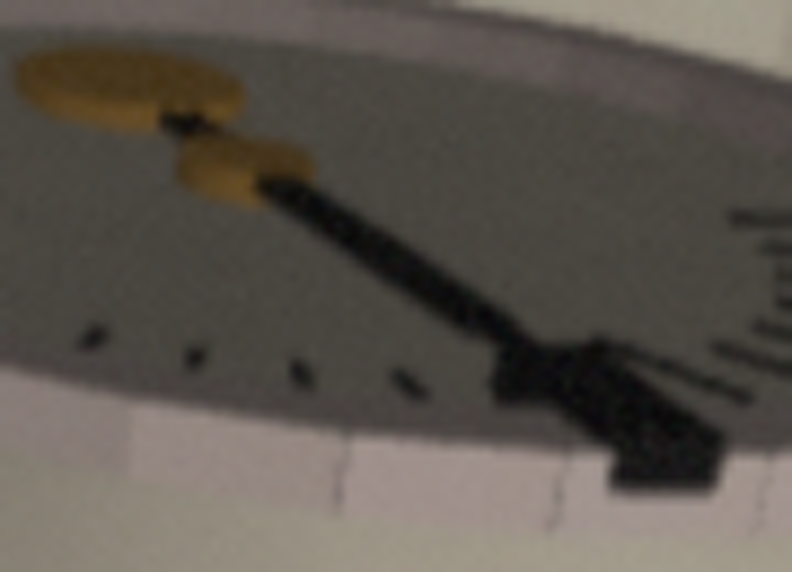

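```bash
cat > q.py <<'E'
from h import *
from scipy.optimize import least_squares
o=observe();im=get_image('wrist')
# model: pivot (y0,z0), needle plane x=xp; image points (z8 crop -> px)
px=lambda p:np.array([385+p[0]/8.8,195+p[1]/8.8])
N=[(0.011,(285,190)),(.038,(515,340))]   # needle points (first radius free)
M=[(.039,-.003,(500,372)),(.039,.003,(598,345)),(.052,-.003,(615,468)),(.052,.003,(720,432))] # radius, side, pixel
def P(x,y0,z0,r,s,a): # a: angle right of vertical is +; s to the left(+y)
    return np.array([x,y0-r*np.sin(a)+s*np.cos(a),z0+r*np.cos(a)+s*np.sin(a)])
for z0 in(.071,.074,.077):
    def f(q):
        xp,y0,rn,xm,a=q;e=[]
        e+=list(proj(im,P(xp,y0,z0,rn,0,0),o)-px(N[0][1]));e+=list(proj(im,P(xp,y0,z0,.038,0,0),o)-px(N[1][1]))
        for r,s,p in M:e+=list(proj(im,P(xm,y0,z0,r,s,a),o)-px(p))
        return e
    k=least_squares(f,[.47,.16,.01,.47,0]);print(z0,k.x.round(4),np.abs(k.fun).max().round(2),'col-only res',np.round(k.fun,1))
E
python3 q.py
```

```text
0.071 [ 0.4705  0.1609  0.0107  0.471  -0.0094] 2.18 col-only res [ 0.2 -0.2  0.5  0.3 -1.7 -1.7 -1.6  1.3  1.1 -1.9  1.4  2.2]
0.074 [ 0.4693  0.1589  0.0112  0.4696 -0.0058] 2.3 col-only res [ 0.2 -0.2  0.6  0.3 -2.  -1.8 -1.6  1.2  1.1 -1.7  1.7  2.3]
0.077 [ 0.468   0.1569  0.0117  0.4682 -0.0023] 2.42 col-only res [ 0.2 -0.3  0.6  0.4 -2.3 -2.  -1.7  1.1  1.  -1.6  1.9  2.4]
```

Run:
```python
from h import *
t=get_image('top');s=get_image('side')
# expected pipette bottom/top for carrier lean .376 about (y .160,z .074), x .4805
a=.376
for n,h in(('mouth',.104),('top',.184)):
    P=np.array([.4805,.160+h*np.sin(a),.074+h*np.cos(a)]);print(n,proj(t,P),proj(s,P))
for c in('top','side'):
    print(c,[(k['xy'],k['score']) for k in search_frame(c,'pipette')[:2]])
o=observe();print(o['t'],o['width'],o['ft_force'],abs(o['qvel']).max())
close_job()
```

```text
mouth [209.18775287 214.25177636] [221.51172595 160.18314691]
top [195.01701679 213.25083774] [220.19660901 130.42363706]
top [([198.2, 214.9], 0.56)]
side [([195.2, 185.3], 0.69), ([330.2, 296.6], 0.53)]
33.0167 0.008752528220697746 [-5.65921791e-03 -1.10000476e+01  1.00982336e+00] 0.0012295196102466493
the job is handed in; nothing more can be done
```

I put the pipette into the vial while the carrier was upright and pushed it home. I then leaned the carrier about 0.40 rad with the lever and handed the job in at about 33 s, still holding it there. No verdict is reported, so success is unconfirmed.

**Pipette:** the push met a hard stop at the expected depth, with 11 to 18 N against the plug's 2.5 N. A side picture showed about 45 mm of stem left showing, against 48 mm expected.

**Lever:** the first grasp missed. The fingers shut on top of the bar and pressed it down with about 17 N. The finger ends sat about 22 mm higher than the stated TCP, so I regrasped that much deeper and it held (width 8.9 mm).

**Pointer and mark:** fitting the wrist picture put the needle and mark within about 0.01 rad of each other. I trust that to roughly 0.04 rad, because the fit left errors of up to 2.4 pixels. The limit is 0.08 rad.

**Last readings:**
- The arm was still (joint speeds about 0.001 rad/s).
- The bar was still gripped, with about 11 N sideways force on the tool.
- The top camera found the pipette where the leaned vial should hold it. The side camera's two pipette detections were both elsewhere, and I took them to be false.
- After the pipette was released, I did not measure its depth or the plug again.

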